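# Load the spice mill and start it

## Task

Take every grey dust cap off the spice mill and put it in the aluminium tray, and set each spice cup on a drive of its own, turning it until its square foot drops fully home over the drive's dog. With all caps in the tray and all cups home, start the mill: press the round key, then the square key, then the long key, one at a time and each fully down, and let them spring back. Some caps and cups may be absent; leave the other things on the counter where they are.

Things in the scene. Friction and masses are not known exactly. Their poses are not given: they have to be found in the camera images.
- mill: white three-drive table spice mill, fixed. Origin on the counter under its middle drive; x points to its back, y along its row of drives (to its left seen from its front), z up. Rear deck x -50 to 65 mm, y -180 to 180 mm, 60 mm high; lower front apron x -145 to -45 mm, y -150 to 150 mm, 40 mm high, carrying the three keys
- drive0 (a point): centre of the left (+y) drive, on the deck surface; axes as the mill; drives are 110 mm apart. A fixed steel dog stands here, 32 mm square, 16 mm high, turned to an arbitrary angle (other on each drive) NOT given by this entry. A cup drops 16 mm over it onto the deck at any of four quarter turns, when within about 5 degrees and 2 mm; else it stands on the dog, 16 mm too high
- drive1 (a point): centre of the middle drive, on the deck surface; axes as the mill; drives are 110 mm apart. A fixed steel dog stands here, 32 mm square, 16 mm high, turned to an arbitrary angle (other on each drive) NOT given by this entry. A cup drops 16 mm over it onto the deck at any of four quarter turns, when within about 5 degrees and 2 mm; else it stands on the dog, 16 mm too high
- drive2 (a point): centre of the right (-y) drive, on the deck surface; axes as the mill; drives are 110 mm apart. A fixed steel dog stands here, 32 mm square, 16 mm high, turned to an arbitrary angle (other on each drive) NOT given by this entry. A cup drops 16 mm over it onto the deck at any of four quarter turns, when within about 5 degrees and 2 mm; else it stands on the dog, 16 mm too high
- cup_a: spice cup (may be absent), upright and loose on the counter at the start, 0.28 to 0.56 kg, weighted foot. Black square foot 66 mm wide, 18 mm high, with a 38 mm square opening below, 18 mm deep, sides along x and y; steel body 64 mm across; lid top at 55 mm; on it a grip bar 50 mm long (x), 22 mm thick (y), from 55 to 83 mm. Origin at the centre of the underside, z up
- cup_b: spice cup (may be absent), upright and loose on the counter at the start, 0.28 to 0.56 kg, weighted foot. Black square foot 66 mm wide, 18 mm high, with a 38 mm square opening below, 18 mm deep, sides along x and y; steel body 64 mm across; lid top at 55 mm; on it a grip bar 50 mm long (x), 22 mm thick (y), from 55 to 83 mm. Origin at the centre of the underside, z up
- cup_c: spice cup (may be absent), upright and loose on the counter at the start, 0.28 to 0.56 kg, weighted foot. Black square foot 66 mm wide, 18 mm high, with a 38 mm square opening below, 18 mm deep, sides along x and y; steel body 64 mm across; lid top at 55 mm; on it a grip bar 50 mm long (x), 22 mm thick (y), from 55 to 83 mm. Origin at the centre of the underside, z up
- cap0: grey square dust cap (may be absent), covering the dog of drive0 loosely at the start and resting on the deck: 64 x 64 mm, 25 mm high, hollow from below (50 mm square, 20 mm deep); on top a grip bar 44 mm long (x), 16 mm thick (y), 25 to 49 mm above the underside. Origin at the centre of the underside, z up. About 0.08 kg
- cap1: grey square dust cap (may be absent), covering the dog of drive1 loosely at the start and resting on the deck: 64 x 64 mm, 25 mm high, hollow from below (50 mm square, 20 mm deep); on top a grip bar 44 mm long (x), 16 mm thick (y), 25 to 49 mm above the underside. Origin at the centre of the underside, z up. About 0.08 kg
- cap2: grey square dust cap (may be absent), covering the dog of drive2 loosely at the start and resting on the deck: 64 x 64 mm, 25 mm high, hollow from below (50 mm square, 20 mm deep); on top a grip bar 44 mm long (x), 16 mm thick (y), 25 to 49 mm above the underside. Origin at the centre of the underside, z up. About 0.08 kg
- tray: fixed open aluminium tray, outside 170 mm (x) by 260 mm (y), 30 mm high, walls and floor about 4 mm. Origin at the centre of its underside, z up
- key_round_top (a point): centre of the top face of the round key (round, 32 mm across, grey, in a black surround on the mill's front apron). The three keys stand 85 mm apart in a row along the mill's y, in any order. Moves with the key; top about 60 mm above the counter when up
- key_round (a joint): how far the round key is pressed down (m): 0 up, 0.006 fully down; it counts as pressed beyond 0.004; springs back; about 1.3 N to start, 5 N fully down
- key_square_top (a point): centre of the top face of the square key (square, 30 x 30 mm, grey, in a black surround on the mill's front apron). The three keys stand 85 mm apart in a row along the mill's y, in any order. Moves with the key; top about 60 mm above the counter when up
- key_square (a joint): how far the square key is pressed down (m): 0 up, 0.006 fully down; it counts as pressed beyond 0.004; springs back; about 1.3 N to start, 5 N fully down
- key_long_top (a point): centre of the top face of the long key (long, 20 mm (mill x) by 56 mm (mill y), grey, in a black surround on the mill's front apron). The three keys stand 85 mm apart in a row along the mill's y, in any order. Moves with the key; top about 60 mm above the counter when up
- key_long (a joint): how far the long key is pressed down (m): 0 up, 0.006 fully down; it counts as pressed beyond 0.004; springs back; about 1.3 N to start, 5 N fully down
- bowl: bystander, loose: white bowl, 104 mm across, 42 mm high. Origin at the centre of its underside
- chilli_jar: bystander, loose: amber jar, 56 mm across, 85 mm high. Origin at the centre of its underside
- shaker: bystander, loose: glass shaker, 48 mm across, 95 mm high. Origin at the centre of its underside
There are look-alikes about, which are no part of the job. What is shaped like the cup_b but blue is not meant.

How it is judged:
By the outcome, as a careful person would: the job done as asked, in the order asked, and still so for the second after the job is handed in, with the robot touching nothing.
Of cup_a, cup_b, cup_c only 2 to 3 are there at a start; the rules pass over those that are not, and their reading is None.
Of cap0, cap1, cap2 only 2 to 3 are there at a start; the rules pass over those that are not, and their reading is None.
At some moment in a run one of cup_a, cup_b, cup_c may be knocked a few centimetres aside while the robot is not near it.
It also fails if it takes over 210 s, if anything falls off the work surface, if the arm or the gripper's body presses on something with over 40 N, if the wrist force passes 120 N, or if a joint passes its speed limit or range.

## Robot

A 6-joint arm with a two-finger parallel gripper is mounted at the origin on the work surface. World frame = base frame: x ahead of the robot, y to its left, z up, the work surface at z = 0. Lengths are in m, angles in degrees, forces in N, time in s.
With the tool pointing down it reaches from about 0.35 to 0.875 m from the base axis. Payload 4.2 kg.
Tool frame: the origin (TCP) lies midway between the tips of the shut fingers; the grasp point (between the pads) lies 19 mm behind it; z points along the fingers, y is the line along which they close (so a half turn about z gives the same grasp; the last joint's range is limited). The gripper opens to 87 mm and grips with 3 to 60 N. Pads are 19 mm wide; open, the fingers measure 117 mm over their backs; the gripper's body (75 mm by 190 mm) begins 51 mm behind the grasp point.
Start: joints at [90.619, 22.042, 0.453, 0, -68.411, -14.817], TCP at [0.153, 0.606, 0.223] pointing down, gripper open.
Joint ranges: [-179.83, 179.83], [-69.29, 118.12], [-61.27, 80.66], [-181.25, 117.63], [-171.15, -9.14], [-177.46, 177.46]. Speed limits (degrees/s): [159.86, 159.86, 180, 180, 180, 180].

## Interface

Orientations are given as [roll, pitch, yaw] about the fixed x, y, z axes, in that order (R = Rz(yaw) Ry(pitch) Rx(roll)).
In Python, from workcell import env gives the robot as it stands. The module is installed in compiled form; this text tells all that it offers. Calls block until the motion is done:
- env.goto(position, orientation): joint-space move of the TCP to a pose.
- env.move_straight(position, rotation=None, rate=0.15, force_limit=None): straight line of the TCP; rotation=None keeps the orientation; rate is the mean speed in m/s. With force_limit (N) it stops when the force on the tool has changed by that much, and returns True; else False.
- env.set_joints(angles): joint-space move.
- env.gripper_to(opening, grasp_force=None): opening from 0.0 (shut) to 1.0 (fully open); grasp_force is the grip in N (None keeps the last); returns when the fingers have stopped.
- env.dwell(seconds).
- env.inverse_kinematics(position, orientation): joint angles nearest the present ones, or None.
- env.read_state(): the state.
- env.grab_frame(name): name is "scene" or "top" or "wrist"; returns a dict with "image" (400x640x3 uint8, blue, green, red), "fx", "fy", "cx", "cy" (pixels), "position" and "orientation" of the camera in the world. Camera axes: x right, y up, looking along -z (the intrinsics and any distortion apply to the point x, -y, -z); pixel columns grow to the right and rows downward; lengths in m; the calibration is good to about 2 mm. A picture is of the moment at which its call begins. There is no depth.
A pose or a line that the arm cannot do raises env.Unreachable and nothing moves.
- env.close_job(): hands the job in; it is judged then, once.
Trained networks look in a picture, given as the dict that the camera call returned (one of the last four; its "shot" number tells which), for a name from the list of things; names that differ only in an ending like _2 or _b are one class to them, and where a whole thing is asked for, a point or a joint stands for the part that bears it (a point fixed in the world has none). Each returns a list of dicts, best first, with "score" (0 to 1); they miss things now and then, are a little off and sometimes report something else, mostly with a low value. They report only what shows in the picture. A call takes as long as a camera call. They do not tell look-alikes from the thing itself.
- env.search_frame(picture, thing): "xyz" ([x, y, z] in m, in world coordinates, good to about 4 mm: the middle of the surface that is visible of it).
- env.trace(picture, thing): "mask" (400x640 bool, what is visible of it).
The state is a dict: "clock": time; "joint_positions": joint angles; "qvel": joint speeds; "joint_torque": joint torques, N m; "position": TCP position; "tool_rot": TCP orientation; "force": force on the tool from outside, world axes, zero at the start; "wrist_torque": the same for the moment, N m; "opening": opening from 0.0 (shut) to 1.0 (fully open); "finger_force": force on a finger pad.
Only numpy, scipy, OpenCV 4.12 (cv2) and the standard library are available. Lean on these libraries where they do the work, as an engineer would, in place of code of your own. Each camera call takes 0.05 s, during which the arm holds its last target. There are 200 camera calls.

## Working session

There is one attempt and no reset: what is moved stays moved. The work goes in short steps, each a Python script; the robot and the scene stay as the last script left them, time stands still between calls to the robot, and variables do not carry over. Pictures are saved under pics/ and viewed, at most 14 in all, crops included, and the job is handed in when it is done.

```bash
mkdir -p pics; ls; python3 - <<'E'
from workcell import env
import cv2,numpy as np
for n in ("scene","top"):
    f=env.grab_frame(n); cv2.imwrite(f"pics/{n}0.png",f["image"])
    print(n,f["position"],f["orientation"],f["fx"],f["fy"],f["cx"],f["cy"],[k for k in f])
    for t in ("mill","cup_a","cap0","tray","key_round","key_square","key_long","bowl","chilli_jar","shaker"):
        print(t,[(np.round(d["xyz"],3).tolist(),round(d["score"],2)) for d in env.search_frame(f,t)])
s=env.read_state();print(s["clock"],s["position"],s["tool_rot"],s["opening"],s["force"])
E
```

```text
pics
scene [1.08395402 0.14494789 0.94472844] [ 3.46072651e+01 -7.84607869e-02  1.15407124e+02] 406.64760858099953 406.64760858099953 317.85275992802815 200.67434903478917 ['image', 'fx', 'fy', 'cx', 'cy', 'position', 'orientation', 'shot']
mill [([0.578, 0.188, 0.059], 0.82), ([0.486, 0.138, 0.061], 0.54)]
cup_a [([0.588, -0.12, 0.056], 0.97), ([0.617, -0.551, 0.051], 0.88), ([0.656, -0.214, 0.057], 0.71), ([0.591, 0.186, 0.084], 0.6)]
cap0 [([0.591, 0.183, 0.083], 0.88), ([0.639, 0.091, 0.088], 0.68), ([0.446, 0.205, 0.065], 0.37)]
tray [([0.488, -0.362, 0.004], 0.56)]
key_round [([0.486, 0.136, 0.062], 0.71)]
key_square []
key_long [([0.451, 0.21, 0.062], 0.75), ([0.524, 0.056, 0.059], 0.3)]
bowl [([0.741, -0.094, 0.018], 0.63), ([0.449, 0.206, 0.062], 0.44)]
chilli_jar [([0.388, -0.165, 0.058], 0.76)]
shaker [([0.687, -0.364, 0.071], 0.92), ([0.579, 0.189, 0.057], 0.15)]
top [ 0.43571694 -0.11727849  1.39566174] [  5.37243587  -0.16480759 -89.72212428] 432.6323214425394 432.6323214425394 321.65950402979064 197.56605021487724 ['image', 'fx', 'fy', 'cx', 'cy', 'position', 'orientation', 'shot']
mill [([0.551, 0.176, 0.058], 0.7)]
cup_a [([0.632, -0.213, 0.055], 0.93), ([0.569, -0.128, 0.057], 0.91), ([0.603, -0.557, 0.052], 0.78), ([0.482, 0.134, 0.062], 0.39)]
cap0 [([0.627, 0.085, 0.084], 0.93), ([0.569, -0.127, 0.056], 0.64), ([0.578, 0.181, 0.089], 0.62)]
tray [([0.488, -0.36, -0.001], 0.78), ([0.551, 0.177, 0.058], 0.5)]
key_round []
key_square []
key_long [([0.444, 0.206, 0.06], 0.54), ([0.551, 0.174, 0.06], 0.43)]
bowl [([0.754, -0.083, 0.019], 0.87), ([0.55, 0.175, 0.062], 0.69)]
chilli_jar [([0.373, -0.17, 0.083], 0.8)]
shaker [([0.67, -0.365, 0.099], 0.82)]
1.1 [0.15328433 0.60589912 0.22254363] [ 1.79999924e+02  4.81495681e-04 -1.41983922e+01] 1.0007707757686288 [ 0.52887874 -0.48375583  0.64108668]
```

View pics/scene0.png

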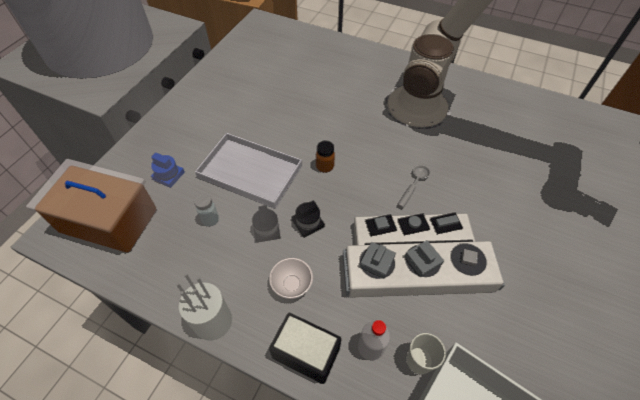

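View pics/top0.png

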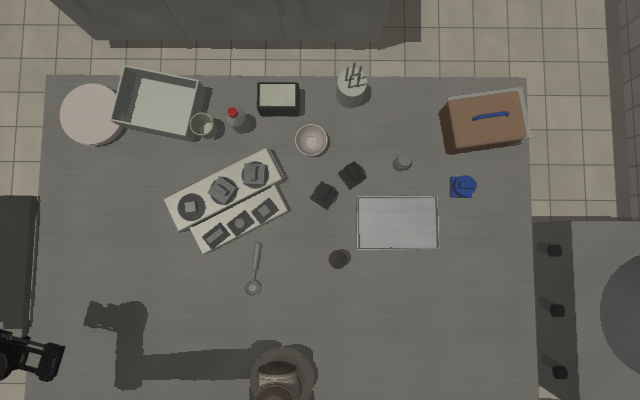

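Two caps (middle at scene 425,258 and right at 377,260), a bare drive0 (468,260), and two black cups (308,217 and 265,222). The blue one at 165,170 is the look-alike. Key order from the mill's left is long, round, square. Next: wrist views.

```bash
cat > h.py <<'E'
from workcell import env
import cv2,numpy as np
from scipy.spatial.transform import Rotation as R
def rot(f): 
    o=np.array(f["orientation"]); return R.from_euler('xyz',o,degrees=True).as_matrix()
def proj(f,P):
    q=(np.atleast_2d(P)-f["position"])@rot(f)
    return np.c_[f["cx"]+f["fx"]*q[:,0]/-q[:,2], f["cy"]+f["fy"]*-q[:,1]/-q[:,2]]
def onplane(f,uv,z):
    uv=np.atleast_2d(uv); d=np.c_[(uv[:,0]-f["cx"])/f["fx"],-(uv[:,1]-f["cy"])/f["fy"],-np.ones(len(uv))]@rot(f).T
    p=np.array(f["position"]); return p+d*((z-p[2])/d[:,2])[:,None]
def down(p,yaw): env.goto(list(p),[180,0,yaw])
def save(f,n):
    import pickle; pickle.dump(f,open(f"pics/{n}.pkl","wb")); cv2.imwrite(f"pics/{n}.png",f["image"])
E
python3 - <<'E'
from h import *
for i,(p,y) in enumerate([((0.50,0.17,0.36),-62),((0.56,0.21,0.40),28),((0.54,-0.15,0.36),0),((0.62,-0.2,0.36),90)]):
    try: down(p,y)
    except env.Unreachable: print(i,"unreach"); continue
    f=env.grab_frame("wrist"); 
    f["masks"]={t:[(d["mask"],d["score"]) for d in env.trace(f,t)] for t in (("cap0","key_round","key_square","key_long") if i<2 else ("cup_a",))}
    save(f,f"w{i}"); print(i,f["position"],f["orientation"],f["fx"],f["cx"],f["cy"],env.read_state()["joint_positions"])
    for t,m in f["masks"].items(): print(t,[(int(a.sum()),np.round(np.argwhere(a).mean(0)[::-1]).tolist(),round(s,2)) for a,s in m])
print(env.read_state()["clock"])
cv2.imwrite("pics/w01.png",cv2.resize(np.vstack([cv2.imread("pics/w0.png"),cv2.imread("pics/w1.png")]),(480,600)))
cv2.imwrite("pics/w23.png",cv2.resize(np.vstack([cv2.imread("pics/w2.png"),cv2.imread("pics/w3.png")]),(480,600)))
E
```

```text
0 [0.54037811 0.09753658 0.52223398] [-1.75487428e+01 -1.67891371e-02 -1.51898852e+02] 329.98126618517955 319.4010805567614 204.2721980984653 [ 3.64427864e+01  8.66074988e+00  1.46889902e+00  4.62461571e-05
 -8.28310112e+01 -8.39124479e+00]
cap0 [(2423, [261.0, 144.0], 0.85), (3193, [256.0, 55.0], 0.69), (490, [341.0, 202.0], 0.26)]
key_round [(412, [343.0, 144.0], 0.63)]
key_square [(540, [345.0, 79.0], 0.68)]
key_long [(527, [341.0, 201.0], 0.94)]
1 [0.63477827 0.24942939 0.56258378] [-1.75483281e+01 -1.83873622e-02 -6.19993677e+01] 329.98126618517955 319.4010805567614 204.2721980984653 [ 3.60527153e+01  1.58593936e+01  1.62060762e+01  7.24206788e-04
 -9.03403276e+01  8.19353302e+01]
cap0 [(1933, [341.0, 154.0], 0.62)]
key_round [(277, [339.0, 220.0], 0.69)]
key_square [(325, [391.0, 220.0], 0.82)]
key_long [(421, [286.0, 220.0], 0.65)]
2 [ 0.62493932 -0.14880998  0.52283466] [-1.75039611e+01  4.63069139e-03 -8.98955786e+01] 329.98126618517955 319.4010805567614 204.2721980984653 [ 1.15425026e+00  1.20669645e+01  5.74108778e+00 -7.23168131e-03
 -8.36556781e+01  8.89562681e+01]
cup_a [(3148, [606.0, 115.0], 0.71), (2047, [304.0, 135.0], 0.62), (2519, [368.0, 87.0], 0.57)]
3 [ 0.62118276 -0.11624998  0.52271724] [-17.56516792  -0.03257486   0.03997985] 329.98126618517955 319.4010805567614 204.2721980984653 [-3.67610978e+00  2.18390692e+01  1.93266331e+01 -2.02556701e-03
 -8.74876307e+01 -1.76317358e+02]
cup_a [(751, [311.0, 343.0], 0.95), (2201, [288.0, 107.0], 0.74), (2102, [333.0, 169.0], 0.63), (2199, [144.0, 140.0], 0.48)]
10.4583
```

```bash
ls pics
```

```text
scene0.png
top0.png
w0.pkl
w0.png
w01.png
w1.pkl
w1.png
w2.pkl
w2.png
w23.png
w3.pkl
w3.png
```

View pics/w01.png

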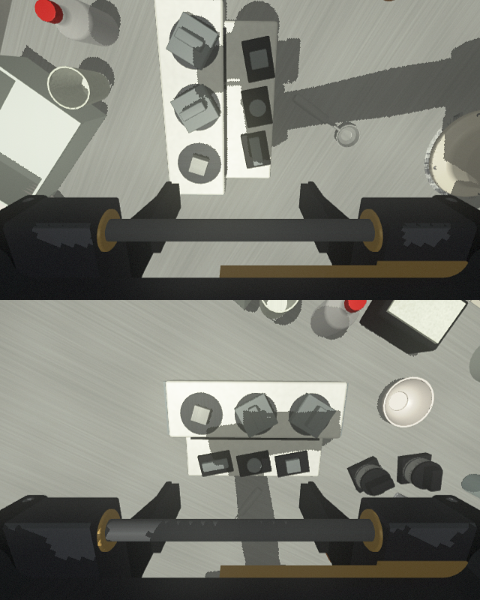

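View pics/w23.png

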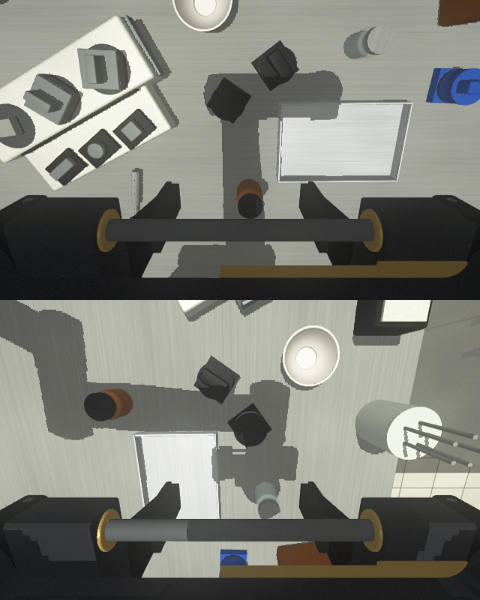

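The wrist views show the dog at drive0, caps on the other two drives, keys long/round/square, and both cups with their bars. Now close views of each, with a model-edge fit.

```bash
cat >> h.py <<'E'
from scipy.optimize import minimize
def rect(a,b,z): return np.array([[a,b,z],[-a,b,z],[-a,-b,z],[a,-b,z]])/1000
RECTS={"cup":[(rect(25,11,83),1.),(rect(33,33,18),.6)],"cap":[(rect(22,8,49),1.),(rect(32,32,25),1.)],
       "dog":[(rect(16,16,16),1.)],"long":[(rect(10,28,0),1.)],"square":[(rect(15,15,0),1.)]}
def samples(kind):
    P,N,W=[],[],[]
    for r,w in RECTS[kind]:
        for i in range(4):
            a,b=r[i],r[(i+1)%4]; t=np.linspace(.06,.94,25)[:,None]; P.append(a+(b-a)*t); N.append(np.tile(b-a,(25,1))); W.append(np.full(25,w*np.linalg.norm(b-a)))
    return np.vstack(P),np.vstack(N),np.hstack(W)
def grads(f,s):
    g=cv2.GaussianBlur(np.log(f["image"].astype(np.float32)+12).mean(2),(0,0),s)
    return cv2.Sobel(g,cv2.CV_32F,1,0)/8,cv2.Sobel(g,cv2.CV_32F,0,1)/8
def score(fs,G,S,p):
    x,y,z,yaw=p; M=R.from_euler('z',yaw,degrees=True).as_matrix(); P,N,W=S; tot=0
    A=P@M.T+[x,y,z]; B=A+N@M.T*.05
    for f,(gx,gy) in zip(fs,G):
        a=proj(f,A).astype(np.float32); n=proj(f,B)-a; n/=np.linalg.norm(n,axis=1)[:,None]+1e-9
        s=[cv2.remap(g,a[:,:1].copy(),a[:,1:].copy(),cv2.INTER_LINEAR)[:,0] for g in (gx,gy)]
        v=np.abs(-n[:,1]*s[0]+n[:,0]*s[1]); tot+=(W*np.minimum(v,.25)).sum()/W.sum()
    return tot/len(fs)
def fit(fs,kind,x0,z,rad=.02,yaws=None,fitz=False,grid=7):
    """pose (x,y,z,yaw) of a model from its edges in the views fs"""
    S=samples(kind); yaws=np.arange(0,180 if kind in("cup","cap") else 90,6) if yaws is None else yaws
    G=[grads(f,2.5) for f in fs]; c=[]
    for dx in np.linspace(-rad,rad,grid):
        for dy in np.linspace(-rad,rad,grid):
            for w in yaws: c.append((score(fs,G,S,(x0[0]+dx,x0[1]+dy,z,w)),x0[0]+dx,x0[1]+dy,w))
    c.sort(reverse=True); best=None; G1=[grads(f,1.) for f in fs]
    for k in c[:6]:
        q=np.array(k[1:])
        for g in (G,G1):
            o=lambda v:-score(fs,g,S,(v[0]/1e3,v[1]/1e3,v[3]/1e3 if fitz else z,v[2]))
            v0=[q[0]*1e3,q[1]*1e3,q[2]]+([z*1e3] if fitz else [])
            sim=np.vstack([v0]+[np.array(v0)+d for d in np.eye(len(v0))*3]); r=minimize(o,v0,method="Nelder-Mead",options=dict(initial_simplex=sim,xatol=.02,fatol=1e-6))
            q=np.array([r.x[0]/1e3,r.x[1]/1e3,r.x[2]]); zz=r.x[3]/1e3 if fitz else z; z_=zz
        if best is None or -r.fun>best[0]: best=(-r.fun,q[0],q[1],z_,q[2]%(180 if kind in("cup","cap") else 90))
    return best
def draw(f,kind,b,im):
    M=R.from_euler('z',b[4],degrees=True).as_matrix()
    for r,_ in RECTS[kind]: cv2.polylines(im,[np.round(proj(f,r@M.T+b[1:4])*16).astype(np.int32)],True,(0,0,255),1,cv2.LINE_AA,4)
def aim(obj,yaw,z,name):
    a=np.radians(yaw); down((obj[0]-.057*np.cos(a),obj[1]-.057*np.sin(a),z),yaw); f=env.grab_frame("wrist"); save(f,name); return f
E
cat > m1.py <<'E'
from h import *
T={"dog":((.533,.283),.06),"cap1":((.582,.184),.06),"cap2":((.633,.088),.06),"cupA":((.575,-.125),0),"cupB":((.64,-.213),0)}
V={"dog":(-62,28),"cap1":(28,-62),"cap2":(-62,28),"cupA":(0,-90),"cupB":(-90,0)}
crops=[]
for n,(p,z) in T.items():
    fs=[aim(p,y,.24+z*.7,f"c_{n}{i}") for i,y in enumerate(V[n])]
    k=n[:3]; b=fit(fs,k,p,z); b2=fit(fs,k,b[1:3],z,.003,[b[4]],True,3); s=[fit([f],k,b[1:3],z,.003,[b[4]],False,3) for f in fs]
    print(n,np.round(b,4),"freez",np.round(b2,4),"single",[np.round(q,4).tolist() for q in s])
    for f in fs:
        im=f["image"].copy(); draw(f,k,b,im); u,v=proj(f,[*p,z+.04])[0].astype(int); c=im[max(v-60,0):max(v-60,0)+120,max(u-75,0):max(u-75,0)+150]; crops.append(cv2.copyMakeBorder(c,0,120-c.shape[0],0,150-c.shape[1],0))
cv2.imwrite("pics/fit1.png",cv2.resize(np.vstack([np.hstack(crops[0::2]),np.hstack(crops[1::2])]),(800,256)))
print(env.read_state()["clock"])
E
python3 m1.py
```

```text
dog [0.14   0.532  0.2829 0.06   9.3859] freez [0.147  0.5315 0.2827 0.0504 9.8333] single [[0.107, 0.5321, 0.2826, 0.06, 9.3554], [0.1753, 0.5319, 0.2831, 0.06, 9.8359]]
cap1 [6.620e-02 5.754e-01 1.806e-01 6.000e-02 7.170e+01] freez [6.72000e-02 5.76300e-01 1.81400e-01 6.56000e-02 7.09849e+01] single [[0.0763, 0.5761, 0.1817, 0.06, 70.1876], [0.065, 0.5743, 0.1791, 0.06, 73.7346]]
cap2 [ 0.0715  0.6047  0.1069  0.06   27.5103] freez [ 0.0718  0.6054  0.1067  0.0629 27.7773] single [[0.0789, 0.6076, 0.1073, 0.06, 27.8672], [0.0812, 0.605, 0.1075, 0.06, 27.6782]]
cupA [ 9.200000e-02  5.759000e-01 -1.261000e-01  0.000000e+00  1.462451e+02] freez [ 9.830000e-02  5.755000e-01 -1.259000e-01  1.220000e-02  1.460529e+02] single [[0.0877, 0.575, -0.1256, 0.0, 146.7693], [0.0986, 0.576, -0.1264, 0.0, 146.089]]
cupB [ 0.0965  0.6417 -0.2172  0.     36.2215] freez [ 1.03200e-01  6.41900e-01 -2.17100e-01  9.30000e-03  3.62845e+01] single [[0.1052, 0.6418, -0.2169, 0.0, 36.4072], [0.0887, 0.6417, -0.2174, 0.0, 36.1269]]
22.9833
```

View pics/fit1.png

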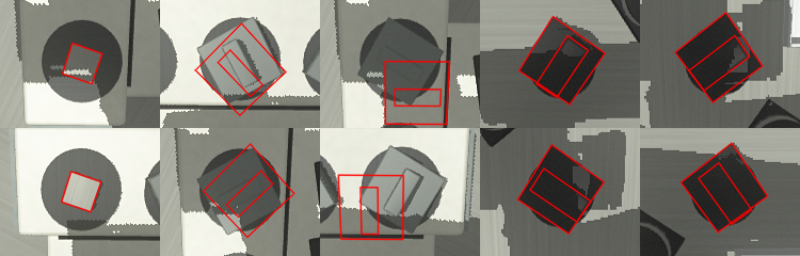

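The dog and cup fits lie on the edges, but the cap fits were drawn off by shadows (top middle, bottom left). I'll refit the caps near the drive line predicted from the dog.

```bash
cat > m2.py <<'E'
from h import *
import pickle
L=lambda n:pickle.load(open(f"pics/{n}.pkl","rb"))
crops=[]
for n,p in (("cap1",(.582,.185)),("cap2",(.632,.087))):
    fs=[L(f"c_{n}{i}") for i in (0,1)]
    for sel in ([0,1],[0],[1]):
        b=fit([fs[i] for i in sel],"cap",p,.06,.009,np.arange(0,180,5)); print(n,sel,np.round(b,4).tolist())
        f=fs[sel[0]]
        im=f["image"].copy(); draw(f,"cap",b,im); u,v=proj(f,[*p,.1])[0].astype(int); crops.append(cv2.resize(im[max(v-60,0):max(v-60,0)+120,u-65:u+65],(260,240)))
cv2.imwrite("pics/fit2.png",np.vstack([np.hstack(crops[:3]),np.hstack(crops[3:])]))
E
python3 m2.py
```

```text
cap1 [0, 1] [0.0662, 0.5754, 0.1806, 0.06, 71.7428]
cap1 [0] [0.1044, 0.5824, 0.1857, 0.06, 55.4922]
cap1 [1] [0.0649, 0.5743, 0.1791, 0.06, 73.7288]
cap2 [0, 1] [0.0808, 0.6336, 0.0886, 0.06, 177.8301]
cap2 [0] [0.0595, 0.6259, 0.0822, 0.06, 161.497]
cap2 [1] [0.1016, 0.6332, 0.0888, 0.06, 177.1979]
```

View pics/fit2.png

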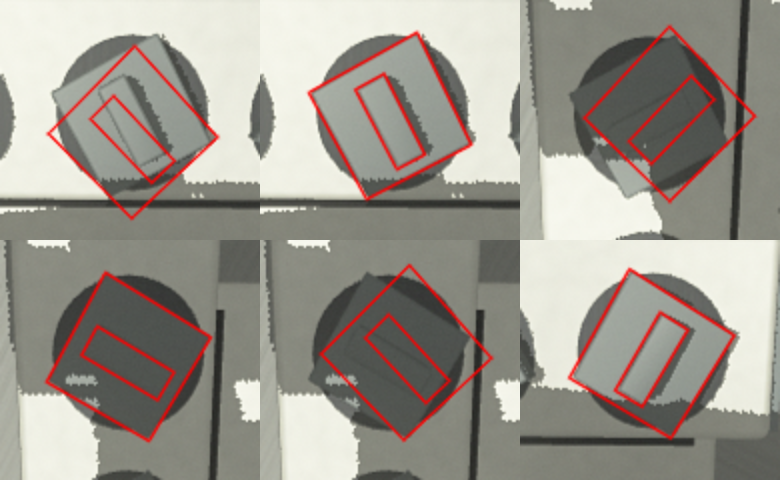

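Cap1 fits at (0.582, 0.186, 55°) and cap2 at (0.633, 0.089, 177°), each from its sunlit view with outlines on the edges. Moving the caps now.

```bash
cat >> h.py <<'E'
def best_yaw(p,yaw,step=180):
    c=[]
    for k in range(-3,4):
        y=yaw+k*step
        if abs(y)>270: continue
        q=env.inverse_kinematics(list(p),[180,0,y])
        if q is not None: c.append((abs(q[5]+0),y))
    return min(c)[1]
def pick(x,y,yaw,ztcp,op,force,up=.12):
    w=best_yaw((x,y,ztcp),yaw); down((x,y,ztcp+up),w); env.gripper_to(op)
    hit=env.move_straight([x,y,ztcp],force_limit=8); 
    env.gripper_to(0.0,grasp_force=force); o=env.read_state()["opening"]
    env.move_straight([x,y,ztcp+up]); s=env.read_state(); print("pick yaw",w,"hit",hit,"open",round(o*87,1),round(s["opening"]*87,1),"F",np.round(s["force"],1),"ff",s["finger_force"],"t",s["clock"]); return w
E
python3 - <<'E'
from h import *
for (x,y,w),t in (((.5824,.1857,55.5),-.31),((.6334,.0887,177.5),-.41)):
    pick(x,y,w,.06+.028,.5,20)
    yw=best_yaw((.488,t,.04),0); down((.488,t,.16),yw); hit=env.move_straight([.488,t,.036],force_limit=6)
    print(hit,env.read_state()["position"]); env.gripper_to(.5); env.move_straight([.488,t,.2])
f=env.grab_frame("top"); cv2.imwrite("pics/top1.png",f["image"][60:300,150:470]); print(env.read_state()["clock"])
for n in("cap0","cup_a"): print([(np.round(d["xyz"],3).tolist(),round(d["score"],2)) for d in env.search_frame(f,n)])
E
```

```text
pick yaw -124.5 hit False open 15.8 15.8 F [-0.9  0.1 -0.7] ff 19.989100992679596 t 28.875
False [ 0.48888325 -0.31017613  0.03685657]
pick yaw -2.5 hit False open 15.6 15.7 F [ 0.4 -0.3 -1.4] ff 19.99989688396454 t 38.5083
False [ 0.4888688  -0.41042592  0.03707174]
43.5083
[]
[([0.614, -0.132, 0.057], 0.91), ([0.613, -0.558, 0.053], 0.64), ([0.635, -0.208, 0.052], 0.6)]
```

View pics/top1.png

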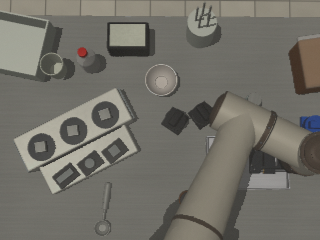

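Both caps are out and all three dogs are visible. The cup at (0.575, -0.126) has been knocked to about (0.614, -0.132), so I'm re-measuring the cups and dog2.

```bash
cat > m3.py <<'E'
from h import *
crops=[]
def add(f,k,b):
    im=f["image"].copy(); draw(f,k,b,im); u,v=proj(f,[b[1],b[2],b[3]+.03])[0].astype(int); c=im[max(v-60,0):max(v-60,0)+120,u-65:u+65]; crops.append(cv2.resize(c,(260,240)))
for n,p,y1,rad in (("cup1",(.622,-.132),-30,.02),("cup2",(.6418,-.2171),36.2-90,.012)):
    f=[aim(p,y1,.24,f"d_{n}0")]; b=fit(f,"cup",p,0,rad)
    f.append(aim(b[1:3],y1-70,.24,f"d_{n}1")); s=fit([f[1]],"cup",b[1:3],0,.008,[b[4]]); j=fit(f,"cup",b[1:3],0,.006,[b[4]])
    print(n,np.round(b,4).tolist(),np.round(s,4).tolist(),np.round(j,4).tolist()); add(f[0],"cup",j)
for n,p in (("dog2",(.632,.0875)),):
    f=[aim(p,y,.28,f"d_{n}{y}") for y in (-62,28)]; j=fit(f,"dog",p,.06,.01)
    print(n,np.round(j,4).tolist(),[np.round(fit([q],"dog",j[1:3],.06,.004,[j[4]]),4).tolist() for q in f]); add(f[1],"dog",j)
cv2.imwrite("pics/fit3.png",np.hstack(crops)); print(env.read_state()["clock"])
E
python3 m3.py
```

```text
cup1 [0.0926, 0.6225, -0.1295, 0.0, 146.477] [0.099, 0.6231, -0.1301, 0.0, 146.1185] [0.0945, 0.6229, -0.13, 0.0, 146.2651]
cup2 [0.0986, 0.6417, -0.2166, 0.0, 126.3063] [0.0852, 0.6418, -0.2169, 0.0, 126.425] [0.0917, 0.6418, -0.2167, 0.0, 126.1883]
dog2 [0.1588, 0.6338, 0.0879, 0.06, 18.8093] [[0.1311, 0.6339, 0.0877, 0.06, 18.6231], [0.1874, 0.6338, 0.0879, 0.06, 19.0873]]
51.5917
```

View pics/fit3.png

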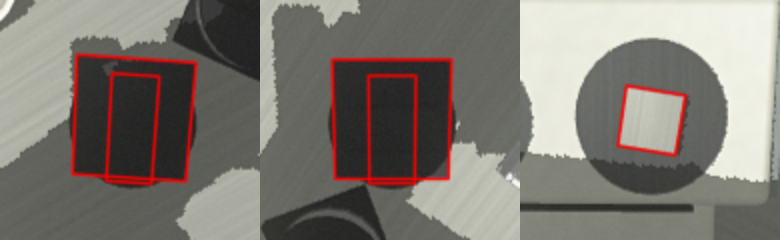

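The outlines fit, but the bar direction is 90° ambiguous in the dark. I'll stretch the contrast to settle it.

```bash
python3 - <<'E'
from h import *
import pickle
o=[]
for n,p in (("d_cup10",(.6229,-.13)),("d_cup11",(.6229,-.13)),("d_cup20",(.6418,-.2167)),("d_cup21",(.6418,-.2167))):
    f=pickle.load(open(f"pics/{n}.pkl","rb")); u,v=proj(f,[*p,.04])[0].astype(int); y=max(v-55,0)
    c=np.clip(f["image"][y:y+110,u-45:u+45].astype(float)*4.5-90,0,255).astype(np.uint8); o.append(cv2.resize(c,None,fx=2.2,fy=2.2))
    print(n,np.degrees(np.arctan2(*(np.diff(proj(f,[[*p,.083],[p[0]+.02*np.cos(np.radians(146.2 if 'p1' in n else 36.2)),p[1]+.02*np.sin(np.radians(146.2 if 'p1' in n else 36.2)),.083]]),axis=0)[0][::-1]))))
cv2.imwrite("pics/enh.png",np.hstack(o))
E
```

```text
d_cup10 93.61455250278514
d_cup11 24.34220075529934
d_cup20 179.98691677681663
d_cup21 109.70463034908467
```

View pics/enh.png

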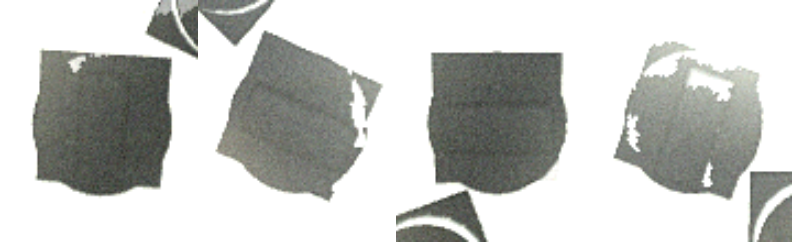

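Bars confirmed: cup1 at 146°, cup2 at 36°. Placing cup1 on drive2.

```bash
cat >> h.py <<'E'
def place(x,y,yaw,zg=.0585):
    w=best_yaw((x,y,.2),yaw,90); z0=.06+zg; down((x,y,z0+.07),w); env.dwell(.3)
    def st(t): s=env.read_state(); print(t,"z-home mm",round((s["position"][2]-z0)*1e3,1),np.round((np.array(s["position"])[:2]-[x,y])*1e3,1),"F",np.round(s["force"],1),"t",round(s["clock"],1)); return s["position"][2]-z0
    env.move_straight([x,y,z0+.022],rate=.1); st("above")
    tries=[(0,0,0)]+[(0,0,a) for a in (3,-3)]+[(2*np.cos(t),2*np.sin(t),0) for t in np.arange(0,6.2,1.571)]
    for dx,dy,a in tries:
        X,Y=x+dx/1e3,y+dy/1e3
        if (dx,dy,a)!=(0,0,0): env.move_straight([X,Y,z0+.0185],[180,0,w+a],rate=.05)
        hit=env.move_straight([X,Y,z0+.0005],rate=.04,force_limit=8); h=st(f"try {dx:.0f} {dy:.0f} {a} hit {hit}")
        if h<.006: return True
    return False
E
python3 - <<'E'
from h import *
pick(.6229,-.130,146.2,.0585,.5,35)
print(place(.6338,.0879,18.8))
E
```

```text
pick yaw -33.80000000000001 hit False open 21.7 21.9 F [ 0.5  0.3 -4.4] ff 34.92359383017174 t 55.1167
above z-home mm 22.4 [0.5 0. ] F [ 0.5 -0.5 -3.2] t 57.0
try 0 0 0 hit True z-home mm 0.3 [-0.9 -0.2] F [-0.6  0.6  5. ] t 57.5
True
```

```bash
python3 - <<'E'
from h import *
env.gripper_to(.5); p=env.read_state()["position"]; env.move_straight([p[0],p[1],p[2]+.12])
f=aim((.6418,-.2167),36.2-90,.24,"e_cup2"); b=fit([f],"cup",(.6418,-.2167),0,.006,[36.2]); print(np.round(b,4))
if np.hypot(b[1]-.6418,b[2]+.2167)<.003:
    pick(.6418,-.2168,36.2,.0585,.5,35)
    if place(.532,.2829,9.5): env.gripper_to(.5); p=env.read_state()["position"]; env.move_straight([p[0],p[1],p[2]+.12])
down((.40,.14,.34),-62)
f=env.grab_frame("wrist"); save(f,"after"); s=env.grab_frame("scene"); save(s,"after_s"); print(env.read_state()["clock"])
for q in (f,s):
  for t in ("cup_a","key_round","key_square","key_long"): print(t,[(np.round(d["xyz"],4).tolist(),round(d["score"],2)) for d in env.search_frame(q,t)])
cv2.imwrite("pics/after2.png",cv2.resize(np.vstack([f["image"],s["image"]]),(480,600)))
E
```

```text
[ 0.0962  0.6422 -0.2168  0.     36.1772]
pick yaw -143.8 hit False open 21.6 21.8 F [ 0.7  0.6 -3.3] ff 34.98049706686288 t 64.2333
above z-home mm 22.4 [0.5 0.3] F [ 0.6  0.6 -2.6] t 67.0
try 0 0 0 hit False z-home mm 0.5 [0.1 0.1] F [ 0.5  0.1 -3.8] t 67.7
70.3417
cup_a [([0.5962, 0.1419, 0.1244], 0.97), ([0.5366, 0.22, 0.1259], 0.8)]
key_round [([0.4806, 0.1337, 0.0583], 0.87)]
key_square [([0.524, 0.0555, 0.0571], 0.73)]
key_long [([0.4424, 0.2103, 0.0577], 0.72), ([0.5364, 0.2218, 0.1255], 0.27)]
cup_a [([0.6213, 0.1519, 0.1239], 0.96), ([0.6163, -0.5508, 0.0531], 0.83), ([0.5541, 0.2243, 0.1181], 0.66)]
key_round [([0.4833, 0.1387, 0.0596], 0.5)]
key_square [([0.4953, -0.3611, 0.0075], 0.5)]
key_long [([0.4505, 0.205, 0.0629], 0.72)]
```

View pics/after2.png

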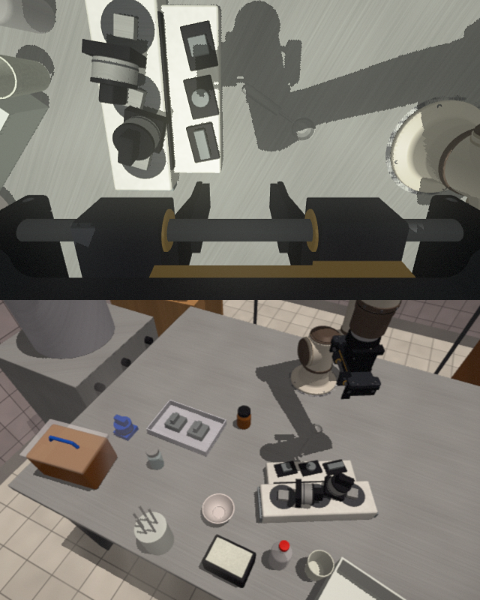

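Both cups lie on their sides on the deck; the second was most likely carried too low past the first and struck it. I need a close look to recover.

```bash
python3 - <<'E'
from h import *
v=[]
for i,y in enumerate((-62,28)):
    f=aim((.575,.19),y,.32,f"t{i}"); v.append(cv2.resize(np.clip(f["image"][20:240,200:450]*1.8,0,255).astype(np.uint8),(400,352)))
    print(f["position"])
s=env.grab_frame("scene"); save(s,"t_s"); u,w=proj(s,[.58,.18,.09])[0].astype(int); v.append(cv2.resize(np.clip(s["image"][w-45:w+45,u-80:u+80].astype(float)*2.2,0,255).astype(np.uint8),(426,240)))
t=env.grab_frame("top"); u2,w2=proj(t,[.58,.18,.09])[0].astype(int); save(t,"t_t"); v.append(cv2.resize(np.clip(t["image"][w2-45:w2+45,u2-70:u2+70].astype(float)*2.2,0,255).astype(np.uint8),(374,240)))
print((u,w),(u2,w2))
cv2.imwrite("pics/topple.png",np.vstack([np.hstack(v[:2]),np.hstack(v[2:])])); print(env.read_state()["clock"])
E
```

```text
[0.58850474 0.16692523 0.48254902]
[0.59915266 0.20255869 0.48331456]
(np.int64(423), np.int64(253)) (np.int64(222), np.int64(190))
73.1583
```

View pics/topple.png

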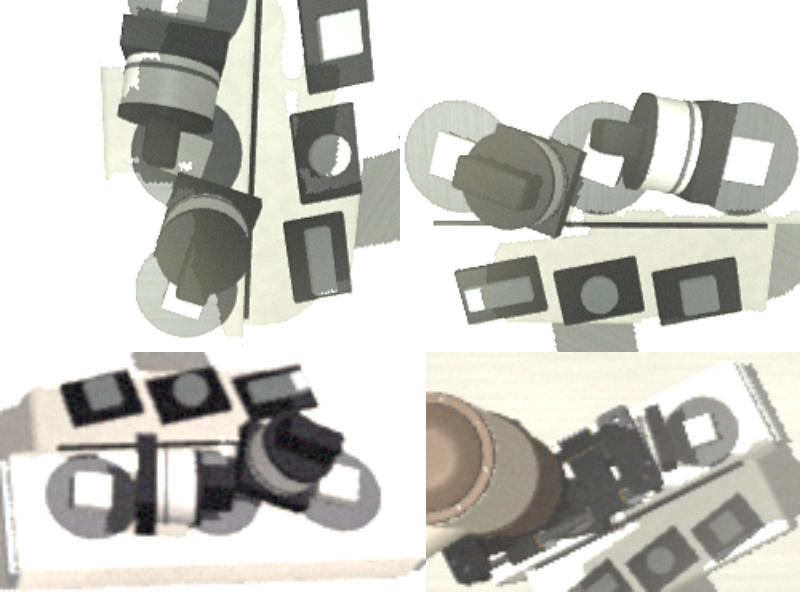

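Cup1 lies flat with its axis along the mill's +y. Cup2 leans on dog0. Both tilted in the plane of their bars, so I can pinch the bar with a tilted tool. Fitting the full poses first.

```bash
cat >> h.py <<'E'
def S6():
    P,N,W=[],[],[]; n=30
    for r,w in ((rect(25,11,83),1.),(rect(33,33,18),1.),(rect(33,33,0),.5),(rect(25,11,55),.2)):
        for i in range(4):
            a,b=r[i],r[(i+1)%4]; t=np.linspace(.05,.95,n)[:,None]; P.append(a+(b-a)*t); N.append(np.tile(b-a,(n,1))/np.linalg.norm(b-a)*.02); W.append(np.full(n,w*np.linalg.norm(b-a)))
    t=np.linspace(0,2*np.pi,90,False); P.append(np.c_[np.cos(t)*32,np.sin(t)*32,55+0*t]/1e3); N.append(np.c_[-np.sin(t),np.cos(t),0*t]*.02); W.append(np.full(90,.2/3)*1.)
    return np.vstack(P),np.vstack(N),np.hstack(W)
RM=lambda v:R.from_euler('ZYZ',v[3:6],degrees=True).as_matrix()
def score6(fs,G,S,v):
    M=RM(v); A=S[0]@M.T+np.array(v[:3])/1e3; B=A+S[1]@M.T; tot=0
    for f,(gx,gy) in zip(fs,G):
        a=proj(f,A).astype(np.float32); n=proj(f,B)-a; n/=np.linalg.norm(n,axis=1)[:,None]+1e-9
        s=[cv2.remap(g,a[:,:1].copy(),a[:,1:].copy(),cv2.INTER_LINEAR)[:,0] for g in (gx,gy)]
        tot+=(S[2]*np.minimum(np.abs(-n[:,1]*s[0]+n[:,0]*s[1]),.12)).sum()/S[2].sum()
    return tot/len(fs)
def fit6(fs,starts):
    S=S6(); best=None; Gs=[[grads(f,s) for f in fs] for s in (4,2,1.)]
    for v in starts:
        for G,d in zip(Gs,(8,4,2)):
            sim=np.vstack([v]+[np.array(v)+e for e in np.eye(6)*d]); r=minimize(lambda q:-score6(fs,G,S,q),v,method="Nelder-Mead",options=dict(initial_simplex=sim,maxfev=350,xatol=.05,fatol=1e-6)); v=r.x
        if best is None or -r.fun>best[0]: best=(-r.fun,v)
    return best
def draw6(f,v,im):
    M=RM(v); t=np.linspace(0,2*np.pi,40)
    for r in (rect(25,11,83),rect(33,33,18),rect(33,33,0),np.c_[np.cos(t)*32,np.sin(t)*32,55+0*t]/1e3):
        cv2.polylines(im,[np.round(proj(f,r@M.T+np.array(v[:3])/1e3)*16).astype(np.int32)],True,(0,0,255),1,cv2.LINE_AA,4)
E
cat > m4.py <<'E'
from h import *
import pickle
L=lambda n:pickle.load(open(f"pics/{n}.pkl","rb")); fs=[L("t0"),L("t1")]; sc=L("t_s")
def st(px,z,h,al,ths,dd=(-6,6)):
    p=onplane(fs[1],px,z)[0]; o=[]
    for th in ths:
        u=np.array([np.sin(np.radians(th))*np.cos(np.radians(al)),np.sin(np.radians(th))*np.sin(np.radians(al)),np.cos(np.radians(th))])
        for a in dd: o.append(np.r_[(p-h*u)*1e3+a*np.array([np.cos(np.radians(al)),np.sin(np.radians(al)),0]),al,th,0])
    return o
b2=fit6(fs,st((272,132.5),.12,.055,101,(30,42,54,66))); b1=fit6(fs,st((365.6,110.6),.093,.034,111,(82,90)))
res={}
for n,b in (("cup2",b2),("cup1",b1)):
    print(n,round(b[0],4),np.round(b[1],1).tolist(),"bar centre",np.round(RM(b[1])@[0,0,69]+b[1][:3],1)); res[n]=b[1]
pickle.dump(res,open("pics/res.pkl","wb"))
v=[]
for f,c in ((fs[0],(200,20,250,220)),(fs[1],(200,20,250,220))):
    im=np.clip(f["image"]*1.6,0,255).astype(np.uint8); [draw6(f,res[k],im) for k in res]; v.append(cv2.resize(im[c[1]:c[1]+c[3],c[0]:c[0]+c[2]],(400,352)))
im=np.clip(sc["image"]*1.6,0,255).astype(np.uint8); [draw6(sc,res[k],im) for k in res]
cv2.imwrite("pics/fit6.png",np.vstack([np.hstack(v),cv2.copyMakeBorder(cv2.resize(im[208:298,343:503],(426,240)),0,0,0,374,0)]))
E
python3 m4.py
```

```text
cup2 0.063 [545.9, 221.1, 88.7, 86.0, 11.5, 17.8] bar centre [546.8 234.8 156.3]
cup1 0.0733 [624.5, 119.4, 105.6, 109.3, 77.3, -1.0] bar centre [602.3 182.9 120.8]
```

View pics/fit6.png

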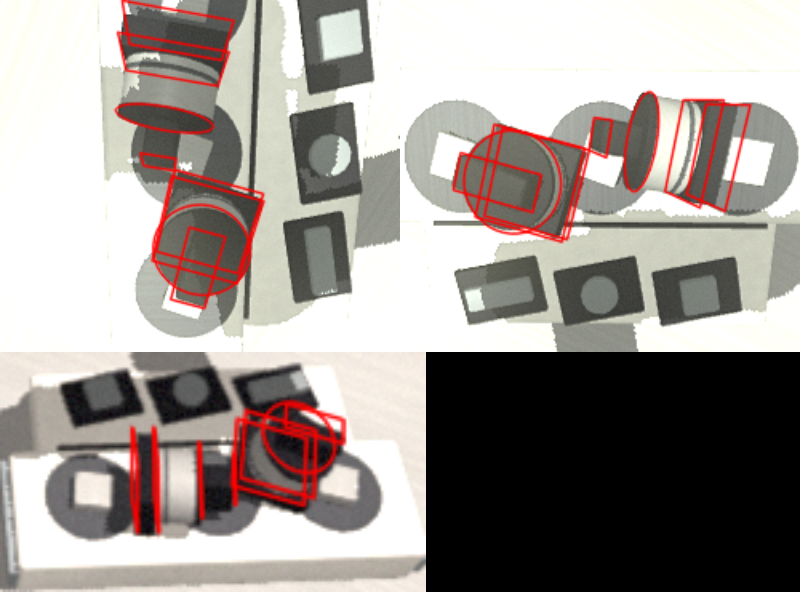

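The two wrist views share almost the same viewpoint, so height and tilt are weak. Refitting with the scene view and the constraint that the foot touches the deck.

```bash
cat > m5.py <<'E'
from h import *
import pickle
L=lambda n:pickle.load(open(f"pics/{n}.pkl","rb")); fs=[L("t0"),L("t1"),L("t_s")]
S=S6()
Gs=[[grads(f,s*(.6 if i==2 else 1)) for i,f in enumerate(fs)] for s in (4,2,1.)]
full=lambda q:[q[0],q[1],60+33*np.sin(np.radians(q[3]))+q[4],q[2],q[3],q[5]]
def run(starts):
    out=[]
    for v in starts:
        for G,d in zip(Gs,(8,4,2)):
            o=lambda q:-score6(fs,G,S,full(q))+.01*(q[4]/6)**2+.005*(q[5]/6)**2
            sim=np.vstack([v]+[np.array(v)+e for e in np.diag([d,d,d,d,d/3,d/3])]); r=minimize(o,v,method="Nelder-Mead",options=dict(initial_simplex=sim,maxfev=400,xatol=.05,fatol=1e-6)); v=r.x
        out.append((-r.fun,v))
    out.sort(key=lambda k:-k[0]); return out[:3]
def st(px,z,h,al,ths):
    o=[]
    for th in ths:
        for dz in (-.012,0,.012):
            p=onplane(fs[1],px,z(np.radians(th))+dz)[0]; s=np.sin(np.radians(th)); a=np.radians(al)
            o.append([(p[0]-h*s*np.cos(a))*1e3,(p[1]-h*s*np.sin(a))*1e3,al,th,0,0])
    return o
lz=lambda h:(lambda t:.06+.033*np.sin(t)+h*np.cos(t))
res={}
for n,s in (("cup2",st((272,132.5),lz(.055),.055,101,(25,37,49,61,73))),("cup1",st((365.6,110.6),lz(.034),.034,111,(80,90)))):
    for sc,v in run(s): print(n,round(sc,4),np.round(full(v),1).tolist(),"bar",np.round(RM(full(v))@[0,0,69]+full(v)[:3],1)); res.setdefault(n,full(v))
pickle.dump(res,open("pics/res.pkl","wb"))
v=[]
for f,c,sz in ((fs[0],(200,20,250,220),(375,330)),(fs[1],(200,20,250,220),(375,330)),(fs[2],(343,208,160,90),(440,247))):
    im=np.clip(f["image"].astype(float)*1.6,0,255).astype(np.uint8); im0=im.copy(); [draw6(f,res[k],im) for k in res]; v.append(cv2.resize(im[c[1]:c[1]+c[3],c[0]:c[0]+c[2]],sz))
v[2]=cv2.copyMakeBorder(v[2],0,0,0,310,0)
cv2.imwrite("pics/fit7.png",np.vstack([np.hstack(v[:2]),v[2]]))
E
python3 m5.py
```

```text
cup2 0.0686 [544.7, 225.7, 68.6, 100.6, 11.2, 0.2] bar [542.3 238.8 136.3]
cup2 0.0683 [546.0, 217.2, 72.0, 99.2, 18.8, 0.3] bar [542.5 239.1 137.3]
cup2 0.0649 [542.5, 232.3, 64.7, 95.2, 4.7, -0.3] bar [542.  237.9 133.5]
cup1 0.0829 [624.0, 120.1, 93.1, 108.8, 76.3, 0.1] bar [602.4 183.6 109.4]
cup1 0.0829 [624.0, 120.1, 93.0, 108.8, 76.3, 0.1] bar [602.4 183.5 109.4]
cup1 0.0829 [623.9, 120.1, 93.0, 108.7, 76.2, -0.1] bar [602.3 183.6 109.4]
```

View pics/fit7.png

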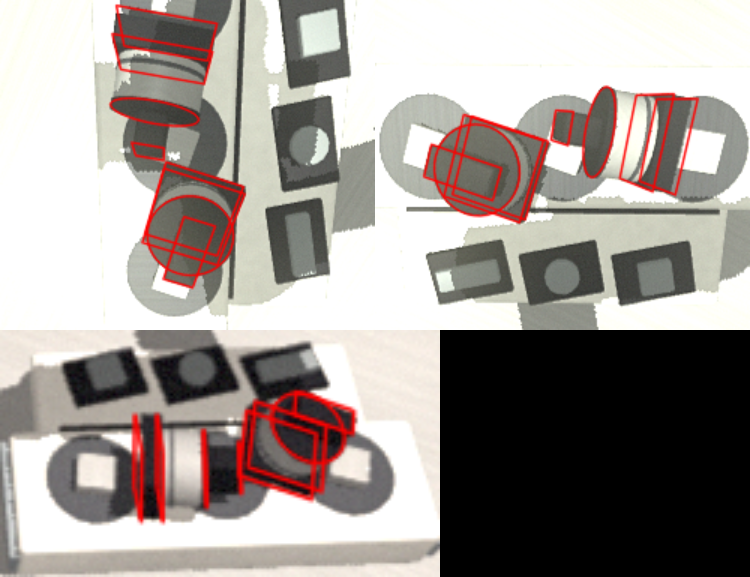

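The fits agree on the bar positions: cup2's bar at about (542, 239, 137) mm with a slight tilt, cup1's at about (602, 184, 109) mm, nearly lying. I'll set cup2 down on the counter first; it will right itself.

```bash
cat > r1.py <<'E'
from h import *
x,y=.5424,.239
w=best_yaw((x,y,.13),100.6); down((x,y,.27),w); env.gripper_to(.55)
hit=env.move_straight([x,y,.130],rate=.08,force_limit=6); print("hit",hit,env.read_state()["position"])
env.gripper_to(0,grasp_force=40); s=env.read_state(); print(s["opening"]*87,s["finger_force"])
env.move_straight([x,y,.30],rate=.1); s=env.read_state(); print(s["opening"]*87,s["force"],s["wrist_torque"])
if s["opening"]*87>15:
    w=best_yaw((.61,-.15,.1),0); down((.61,-.15,.2),w)
    hit=env.move_straight([.61,-.15,.055],rate=.06,force_limit=5); print("touch",hit,env.read_state()["position"])
    env.gripper_to(.6); p=env.read_state()["position"]; env.move_straight([p[0],p[1],.24])
    f=aim((.61,-.15),-50,.24,"g0"); b=fit([f],"cup",(.61,-.15),0,.025); print(np.round(b,4))
t=env.grab_frame("scene"); save(t,"g_s"); print([(np.round(d["xyz"],3).tolist(),round(d["score"],2)) for d in env.search_frame(t,"cup_a")],env.read_state()["clock"])
E
python3 r1.py
```

```text
hit False [0.54266688 0.23916406 0.13051756]
21.537168963615585 39.82023807708174
21.232051887199294 [-0.71388932 -0.12891276 -3.08720366] [ 0.12861731 -0.04658947  0.03848378]
touch True [ 0.61042957 -0.1503166   0.06947303]
[ 8.600000e-02  6.280000e-01 -1.506000e-01  0.000000e+00  1.796441e+02]
[([0.613, -0.551, 0.052], 0.81), ([0.621, 0.152, 0.125], 0.74), ([0.451, 0.207, 0.062], 0.32)] 86.4833
```

```bash
cat > m6.py <<'E'
from h import *
import pickle
o=np.array([.612,.155]); fs=[]
for i,(d,y) in enumerate((((-.09,.0),-62),((0,.12),-62),((.0,-.10),0))):
    try: fs.append(aim(o+d,y,.30,f"k{i}")); print(fs[-1]["position"],proj(fs[-1],[*o,.09]))
    except env.Unreachable: print(i,"unr")
down((.45,-.15,.3),0); s=env.grab_frame("scene"); save(s,"k_s"); fs.append(s)
print([(np.round(d["xyz"],3).tolist(),round(d["score"],2)) for d in env.search_frame(s,"cup_a")],env.read_state()["clock"])
S=S6(); Gs=[[grads(f,q*(.6 if i==len(fs)-1 else 1)) for i,f in enumerate(fs)] for q in (4,2,1.)]
out=[]
for v in ([624,120,93,109,76,0],[624,120,93,109,88,0],[620,122,100,109,80,0]):
    for G,d in zip(Gs,(8,4,2)):
        sim=np.vstack([v]+[np.array(v)+e for e in np.eye(6)*d]); r=minimize(lambda q:-score6(fs,G,S,q),v,method="Nelder-Mead",options=dict(initial_simplex=sim,maxfev=600,xatol=.05,fatol=1e-6)); v=r.x
    print(round(-r.fun,4),np.round(v,1).tolist(),"bar",np.round(RM(v)@[0,0,69]+v[:3],1)); out.append((-r.fun,v))
v=max(out,key=lambda k:k[0])[1]; pickle.dump(v,open("pics/cup1.pkl","wb"))
f=fs[-1]; b=fit([f],"cup",(.628,-.1506),0,.008,np.arange(-20,20,5)); print("cup2 scene",np.round(b,4))
E
python3 m6.py
```

```text
[0.53579508 0.13149383 0.46243159] [[245.63288106  85.20567461]]
[0.62620356 0.25151682 0.46160745] [[376.45503702  18.02792171]]
[0.63933264 0.05529771 0.46330188] [[229.22217053 126.36096367]]
[([0.614, -0.551, 0.052], 0.88), ([0.621, 0.15, 0.127], 0.76), ([0.643, -0.145, 0.056], 0.65)] 90.8417
0.0722 [622.6, 121.2, 98.4, 107.9, 76.8, 2.9] bar [602.  185.1 114.1]
0.0722 [622.6, 121.2, 97.7, 108.1, 76.8, 3.1] bar [601.7 185.  113.5]
0.0722 [622.9, 121.0, 98.8, 108.2, 77.0, 4.3] bar [601.9 184.8 114.3]
cup2 scene [ 1.030000e-01  6.311000e-01 -1.482000e-01  0.000000e+00  1.796486e+02]
```

```bash
cat > r2.py <<'E'
from h import *
x,y=.6014,.187; w=-71.9
print(env.inverse_kinematics([.52,-.06,.12],[180,55,-180]),env.inverse_kinematics([.52,-.06,.3],[180,0,-180]))
down((x,y,.25),w); env.gripper_to(.55)
hit=env.move_straight([x,y,.106],rate=.08,force_limit=6); print("hit",hit,env.read_state()["position"])
env.gripper_to(0,grasp_force=55); s=env.read_state(); print(s["opening"]*87,s["finger_force"])
env.move_straight([x,y,.30],rate=.1); s=env.read_state(); print(s["opening"]*87,s["force"],s["wrist_torque"])
if s["opening"]*87>15:
    down((.50,-.06,.30),-180); env.goto([.52,-.06,.2],[180,55,-180])
    hit=env.move_straight([.52,-.06,.04],rate=.06,force_limit=4); print("touch",hit,env.read_state()["position"],env.read_state()["opening"]*87)
    f=env.grab_frame("scene"); save(f,"p_s"); print(env.read_state()["clock"])
    cv2.imwrite("pics/last.png",cv2.resize(f["image"][60:300,200:500],(750,600)))
E
python3 r2.py
```

```text
[ -28.44260638   11.61075715  -40.01379232 -118.13044672  -26.25726494
   48.06023505] [ 1.11931983e+01  9.33998370e+00 -5.99484581e+00 -2.54444375e-14
 -7.46651705e+01 -1.01193198e+02]
hit False [0.60168286 0.18713241 0.10652171]
21.59990602987896 54.998868545517325
21.50818434447788 [-0.12373063  0.69017551 -4.4366076 ] [0.28313021 0.06638875 0.00664753]Traceback (most recent call last):
  File "r2.py", line 9, in <module>
    down((.50,-.06,.30),-180); env.goto([.52,-.06,.2],[180,55,-180])
                               ~~~~~~~~^^^^^^^^^^^^^^^^^^^^^^^^^^^^^
workcell.Unreachable: the arm cannot take that pose within its joint ranges
```

```bash
python3 - <<'E'
from h import *
s=env.read_state(); print(s["position"],s["tool_rot"],s["opening"]*87,s["clock"],np.round(s["joint_positions"],0))
c=[]
for x in (.45,.5,.55,.6):
  for y in (-.08,-.04):
    for p in (40,50,60):
      for yw in range(-230,60,10):
        q=[env.inverse_kinematics([x,y,z],[180,p,yw]) for z in (.2,.07)]
        if all(k is not None for k in q) and max(abs(k[3]) for k in q)<50 : c.append((abs(q[0][3])+abs(q[1][3]),x,y,p,yw,np.round(q[1]).tolist()))
c.sort(); [print(k) for p in (40,50,60) for k in [a for a in c if a[3]==p][:4]]
E
```

```text
[ 0.50039719 -0.05976539  0.30014809] [ 1.79999933e+02  4.09843051e-02 -1.79939132e+02] 21.44873942791666 98.8083 [  12.    7.   -8.    0.  -74. -102.]
(np.float64(0.3410564766527655), 0.45, -0.08, 40, 10, [10.0, 37.0, -10.0, -0.0, -83.0, 90.0])
(np.float64(0.6398032122691462), 0.5, -0.08, 40, 10, [10.0, 40.0, -2.0, 0.0, -87.0, 90.0])
(np.float64(1.4981911494837348), 0.55, -0.08, 40, 10, [9.0, 44.0, 6.0, 1.0, -92.0, 91.0])
(np.float64(1.5893379312649116), 0.6, -0.04, 40, 10, [11.0, 49.0, 16.0, -1.0, -97.0, 89.0])
(np.float64(0.3881316433071985), 0.45, -0.08, 50, 10, [10.0, 42.0, -5.0, -0.0, -92.0, 90.0])
(np.float64(0.7407471068093943), 0.5, -0.08, 50, 10, [10.0, 46.0, 3.0, 0.0, -97.0, 90.0])
(np.float64(1.7688620824528225), 0.55, -0.08, 50, 10, [9.0, 50.0, 12.0, 1.0, -102.0, 91.0])
(np.float64(1.926512051945207), 0.6, -0.04, 50, 10, [11.0, 54.0, 22.0, -1.0, -108.0, 89.0])
(np.float64(0.4339237612962855), 0.45, -0.08, 60, 10, [10.0, 48.0, -1.0, -0.0, -101.0, 90.0])
(np.float64(0.8435019759828466), 0.5, -0.08, 60, 10, [10.0, 51.0, 7.0, 0.0, -106.0, 90.0])
(np.float64(2.058714055182525), 0.55, -0.08, 60, 10, [9.0, 55.0, 17.0, 1.0, -112.0, 91.0])
(np.float64(2.315861640324055), 0.6, -0.04, 60, 10, [11.0, 60.0, 28.0, -1.0, -119.0, 89.0])
```

```bash
cat > r3.py <<'E'
from h import *
env.goto([.45,-.10,.28],[180,30,-60]); env.goto([.45,-.10,.2],[180,55,10])
hit=env.move_straight([.45,-.10,.035],rate=.06,force_limit=3); s=env.read_state(); print("touch",hit,s["position"],s["opening"]*87,s["force"],s["clock"])
f=env.grab_frame("scene"); save(f,"p_s"); g=env.grab_frame("top"); save(g,"p_t")
a=f["image"]; u,v=proj(f,[.46,-.1,.06])[0].astype(int); u2,v2=proj(g,[.46,-.1,.06])[0].astype(int)
cv2.imwrite("pics/last.png",np.vstack([cv2.resize(np.clip(i[y-60:y+60,x-80:x+80].astype(float)*1.7,0,255).astype(np.uint8),(400,300)) for i,x,y in ((a,u,v),(g["image"],u2,v2))]))
E
python3 r3.py
```

```text
touch True [ 0.44884645 -0.10053609  0.07931863] 21.528685383992602 [-0.94020269 -2.04315318  3.03344899] 103.6167
```

View pics/last.png

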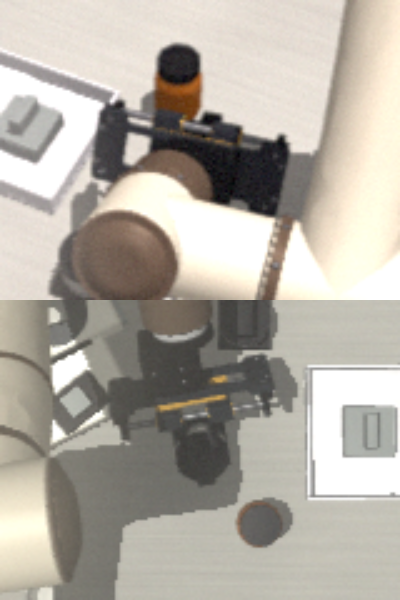

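The cup touched down tilted, held by its bar, near (0.46, -0.10). Releasing and backing out along the tool, then re-measuring both cups.

```bash
cat > r4.py <<'E'
from h import *
env.gripper_to(.6); s=env.read_state(); p=np.array(s["position"]); z=R.from_euler('xyz',s["tool_rot"],degrees=True).as_matrix()[:,2]
env.dwell(.3); env.move_straight(list(p-z*.09),rate=.15); q=env.read_state()["position"]; down((q[0],q[1]-.0,.28),10)
down((.40,.25,.3),-62); t=env.grab_frame("scene"); print([(np.round(d["xyz"],3).tolist(),round(d["score"],2)) for d in env.search_frame(t,"cup_a")],env.read_state()["clock"])
for n,o in (("c1",(.475,-.10)),("c2",(.629,-.15))):
    fs=[aim(o,y,.25,f"{n}{y}") for y in (0,-80)]
    for f in fs: print([(np.round(d["xyz"],3).tolist(),round(d["score"],2)) for d in env.search_frame(f,"cup_a")])
    b=fit(fs,"cup",o,0,.03,grid=9); print(n,np.round(b,4).tolist(),[np.round(fit([f],"cup",b[1:3],0,.006,[b[4]]),4).tolist() for f in fs])
    alt=fit(fs,"cup",b[1:3],0,.004,[b[4]+90],grid=3); print("alt",np.round(alt,4))
print(env.read_state()["clock"])
E
python3 r4.py
```

```text
[([0.5, -0.09, 0.055], 0.88), ([0.642, -0.145, 0.054], 0.78), ([0.618, -0.551, 0.05], 0.57)] 108.1583
[([0.482, -0.093, 0.053], 0.64), ([0.597, -0.149, 0.019], 0.57), ([0.49, -0.403, 0.028], 0.25)]
[([0.617, -0.149, 0.055], 0.72), ([0.479, -0.098, 0.052], 0.67), ([0.592, 0.048, 0.044], 0.3)]
c1 [0.0956, 0.4823, -0.0947, 0.0, 10.2986] [[0.0994, 0.4823, -0.0945, 0.0, 10.1843], [0.0926, 0.4824, -0.0948, 0.0, 10.0979]]
alt [ 8.970000e-02  4.823000e-01 -9.480000e-02  0.000000e+00  1.000828e+02]
[([0.591, -0.539, 0.006], 0.97), ([0.499, -0.103, 0.053], 0.85), ([0.632, -0.147, 0.057], 0.74)]
[([0.631, -0.151, 0.058], 0.82), ([0.492, -0.102, 0.053], 0.69)]
c2 [0.0937, 0.6278, -0.1503, 0.0, 179.9657] [[0.0918, 0.6287, -0.1505, 0.0, 179.8213], [0.096, 0.628, -0.1504, 0.0, 179.6129]]
alt [ 0.0903  0.6282 -0.1503  0.     89.6781]
114.3083
```

Both cups stand upright, and their yaws match how they were set down. Placing again with a high travel path: c1 to drive0, then c2 to drive2.

```bash
sed -i 's/down((x,y,z0+.07),w); env.dwell(.3)/down((x,y,z0+.16),w); env.dwell(.2)/' h.py
cat > r5.py <<'E'
from h import *
def rel():
    env.gripper_to(.5); env.dwell(.2); p=env.read_state()["position"]; env.move_straight([p[0],p[1],p[2]+.14])
pick(.4823,-.0947,10.2,.0585,.5,45,up=.22)
if place(.532,.2829,9.5):
    rel()
    f=aim((.6282,-.1503),-90,.28,"c2b"); b=fit([f],"cup",(.6282,-.1503),0,.006,[0.]); print(np.round(b,4))
    if np.hypot(b[1]-.6282,b[2]+.1503)<.004:
        pick(.6282,-.1504,179.8,.0585,.5,45,up=.22)
        if place(.6338,.0879,18.8): rel()
down((.40,-.10,.32),-30); f=env.grab_frame("scene"); save(f,"q_s"); g=env.grab_frame("top"); save(g,"q_t")
for k in (f,g): print([(np.round(d["xyz"],3).tolist(),round(d["score"],2)) for d in env.search_frame(k,"cup_a")])
print(env.read_state()["clock"])
E
python3 r5.py
```

```text
pick yaw -169.8 hit False open 21.5 21.8 F [-0.3 -0.1 -4.2] ff 44.99590074643493 t 119.9917
above z-home mm 22.8 [0.4 0.3] F [ 0.6  0.  -3.5] t 123.1
try 0 0 0 hit True z-home mm 0.2 [-0.5 -0.4] F [-0.1  0.1  4.4] t 123.7
[ 0.0888  0.6282 -0.1502  0.      0.0863]
pick yaw -0.19999999999998863 hit False open 21.6 21.2 F [-0.  -0.  -3.8] ff 44.97843902092427 t 132.5917
above z-home mm 22.8 [0.5 0.1] F [ 0.7  0.1 -3.8] t 135.8
try 0 0 0 hit True z-home mm 0.2 [-0.8 -0.2] F [-0.4  0.3  5.9] t 136.3
[([0.617, -0.55, 0.049], 0.88), ([0.65, 0.088, 0.115], 0.85), ([0.547, 0.275, 0.111], 0.82), ([0.584, 0.174, 0.056], 0.39)]
[([0.527, 0.269, 0.116], 0.86), ([0.623, 0.084, 0.116], 0.67), ([0.556, 0.171, 0.061], 0.66)]
139.6417
```

Both cups are home, with lid height about 115 mm. Now the keys, using positions that the networks and the mill geometry agree on.

```bash
cat > r6.py <<'E'
from h import *
f=env.grab_frame("wrist")
for t in ("key_round","key_square","key_long"): print(t,[(np.round(d["xyz"],3).tolist(),round(d["score"],2)) for d in env.search_frame(f,t)])
a=np.radians(27.57); ex=np.array([np.cos(a),np.sin(a)]); ey=np.array([-ex[1],ex[0]]); m=(np.array([.532,.2829])+[.6338,.0879])/2
env.gripper_to(0.0)
for n,dy in (("round",0),("square",-.085),("long",.085)):
    p=m-.112*ex+dy*ey; w=-152.4
    down((*p,.12),w); env.move_straight([*p,.068],rate=.1); f0=np.array(env.read_state()["force"])
    hit=env.move_straight([*p,.050],rate=.025,force_limit=9); env.dwell(.2); s=env.read_state()
    print(n,np.round(p,4),"hit",hit,"z",round(s["position"][2],4),"dF",np.round(s["force"]-f0,1),s["clock"])
    env.move_straight([*p,.10],rate=.1); env.dwell(.3)
down((.40,-.10,.32),-30); f=env.grab_frame("scene"); save(f,"r_s")
for t in ("cup_a","cap0"): print([(np.round(d["xyz"],3).tolist(),round(d["score"],2)) for d in env.search_frame(f,t)])
print(env.read_state()["clock"])
E
python3 r6.py
```

```text
key_round [([0.481, 0.134, 0.059], 0.96)]
key_square [([0.521, 0.053, 0.057], 0.77), ([0.482, -0.301, 0.024], 0.49)]
key_long [([0.444, 0.204, 0.059], 0.78)]
round [0.4836 0.1336] hit True z 0.0546 dF [-1.8 -1.   4.6] 144.4583
square [0.523  0.0582] hit True z 0.0546 dF [-2.3  0.5  6.4] 147.25
long [0.4443 0.2089] hit True z 0.0546 dF [-2.5  0.5  7. ] 150.3167
[([0.618, -0.55, 0.05], 0.84), ([0.545, 0.273, 0.115], 0.74), ([0.651, 0.086, 0.116], 0.66), ([0.487, 0.139, 0.062], 0.6)]
[([0.497, -0.405, 0.032], 0.64), ([0.498, -0.306, 0.029], 0.55)]
153.7167
```

```bash
python3 -c "
from workcell import env
print(env.close_job())"
```

```text
the job is handed in; nothing more can be done
None
```

I handed the job in at about 154 s: both caps are in the tray, both cups are home (drive0 and drive2), and the round, square and long keys were pressed in that order. Along the way I knocked both cups over on the mill deck by carrying the second too low past the first, then righted and re-placed them. I could not check whether that collision went over the 40 N contact limit.

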